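# Make up three rivets and press the bin's tag home

## Task

The smith's stock bin should hold exactly three of the big rivets: top it up from those standing on the bench and leave the spare rivets on the bench. Then take the tag plate from its wooden stand, push it down behind the lip on the front of the bin, wooden grip upwards, until it is fully home against its spring, and finish while still holding it pressed home, because the smith will pin it and it springs up if let go. Leave the hammer, the tin and the chisel alone.

Things in the scene. Friction and masses are not known exactly. Their poses are not given: they have to be found in the camera images.
- bin: Grey metal open bin fixed to the bench, on its left or right half: 140 mm (x) by 160 mm (y) outside, 40 mm high, walls and floor 4 mm thick. Origin at the centre of the underside, z up. Its front is its -x side; in front of that wall runs a lip, leaving the tag slot between lip and wall (see point slot).
- slot (a point): Middle of the tag slot, 75 mm in front (-x) of the bin's centre, 30 mm above the bench; axes as the bin's. The slot is a gap 10 mm wide (x) and 100 mm long (y), closed at both ends, open at the top. The straight lip ends at this height; above, it flares outwards to 40 mm height, making the mouth about 18 mm wide. The bin wall behind is 40 mm high.
- spring_rest (a joint): Sprung aluminium bar (84 mm long) in the bottom of the slot, on which the tag's lower edge lands. Value in m: 0 = up (its top 20 mm above the bench), grows as it is pressed, stops hard at 0.008 (top 12 mm above the bench: the tag is fully home). It takes about 3 N to start and 10 N to reach the stop, and returns when let go.
- tag: Tag plate, about 0.1 kg, both ways round alike: aluminium plate 80 mm wide (y), 6 mm thick (x), 42 mm high, pale card on both faces, below a wooden grip bar 50 mm wide (y), 12 mm thick (x), from 40 to 75 mm above the lower edge. Origin at the centre of the lower edge, z up. Grip it across the 12 mm, some 56 mm above the lower edge, so that the fingers stay above the bin's wall when it is home.
- stand: Wooden block fixed to the bench, 70 mm (x) by 110 mm (y) by 30 mm high, with a groove 9 mm wide, 90 mm long and 22 mm deep along its y, in which the tag plate stands loosely (its lower edge 8 mm above the bench). Origin at the centre of the underside. It stands on the other side of the bench from the bin.
- rivet1: Dark steel countersunk rivet, about 0.11 kg, standing on its flat head: head 32 mm diameter, tapering within 11 mm of the bottom to a round shank 18 mm diameter, 42 mm tall in all. All five are alike. Origin at the centre of the head's flat face, z along the shank, up. At the start rivet1 stands inside the bin, the other four on the bench.
- rivet2: Same rivet as rivet1 (same size and origin); starts on the bench.
- rivet3: Same rivet as rivet1 (same size and origin); starts on the bench.
- rivet4: Same rivet as rivet1 (same size and origin); starts on the bench.
- rivet5: Same rivet as rivet1 (same size and origin); starts on the bench.
- hammer: Hammer with a wooden handle lying on the bench beyond the work, roughly along the world's y; to be left alone.
- tin: Closed round brass-coloured tin, 66 mm diameter, 75 mm tall, standing at the far left of the work; to be left alone. Origin at the centre of its underside.
- chisel: Dark steel cold chisel, about 165 mm long, 24 mm wide, 16 mm high, lying at the far right of the work; to be left alone.
There are look-alikes about, which are no part of the job. Of the things that look like the tag, the middle-sized one is meant. What is shaped like the rivet5 but blue is not meant.

How it is judged:
By the outcome, as a careful person would: the job done as asked, in the order asked, and still so for the second after the job is handed in, while the arm keeps its last pose, push and grip.
It also fails if it takes over 64 s, if anything falls off the work surface, if the arm or the gripper's body presses on something with over 40 N, if the wrist force passes 120 N, or if a joint passes its speed limit or range.

## Robot

A 6-joint arm with a two-finger parallel gripper is mounted at the origin on the work surface. World frame = base frame: x ahead of the robot, y to its left, z up, the work surface at z = 0. Lengths are in m, angles in rad, forces in N, time in s.
With the tool pointing down it reaches from about 0.425 to 0.95 m from the base axis. Payload 14.7 kg.
Tool frame: the origin (TCP) lies on the centre line of the jaws, within the pads' length; the fingertips stand 14 mm ahead of it and the grasp point (between the pads) lies 5 mm behind it (robot.tip_extent is the distance from the TCP to the fingertips, in m); z points along the fingers, y is the line along which they close (so a half turn about z gives the same grasp; the last joint's range is limited). The gripper opens to 85 mm and grips with 20 to 120 N. Pads are 22 mm wide; open, the fingers measure 114 mm over their backs; the gripper's body (76 mm by 85 mm) begins 54 mm behind the grasp point. The pads swing forward as they close: fully open they stand 13 mm farther back than shut.
Start: joints at [-1.356, 0.48, 1.596, -0, 1.065, -0.047], TCP at [0.168, -0.628, 0.245] pointing down, gripper open.
Joint ranges: [-2.75, 2.75], [-0.82, 2.05], [0.23, 2.67], [-1.56, 4.7], [0.09, 2.69], [-2.92, 2.92]. Speed limits (rad/s): [1.89, 1.89, 2.39, 3.01, 3.01, 3.01].

## Interface

Orientations are given as a rotation vector (axis times angle).
In Python, from station import robot, capture, get_calibration gives the robot as it stands. The module is installed in compiled form; this text tells all that it offers.
- The arm moves only by the tool play_rows, never from a script. Its argument "series" is a list of rows, each a list of 6 numbers: the shift along the tool's x, y, z scaled (see below), then the turn, a rotation vector about the tool's x, y, z scaled (see below). A call has 1 to 8 rows; each row shifts and turns the commanded pose from where the row before left it, along the tool's axes as they then stand; what a row does not reach is not made up. The controller multiplies each number of a shift by 30 cm and each number of a turn by 45 degrees. A row lasts 1/8 s, in which the tool goes at most 62.5 mm and 10.7 degrees, less where a joint would pass 70% of its speed; a pose out of reach is approached as far as the arm can. A call with a number of a shift or a turn outside -1 to 1 is refused whole. A call with a gripper value outside its range is refused whole. "gripper" is the opening, from 0 (shut) to 1 (fully open), set as the call begins (left out, the last holds). The fingers move at their own pace and stop on an object; "grip_force" is the grip in N (left out, the last holds). Time passes only in rows, so rows that do not move let the fingers close. It gives the time, the measured TCP pose, the force, the opening and the grip force at its end, in the units of the state.
- robot.get_obs(): the state, without advancing time (a new reading comes with each control period).
- capture(name): name is "scene" or "top" or "wrist"; returns (picture, depth): 384x512x3 uint8, red, green, blue; 384x512 float32, m along the optical axis (not along the pixel's ray), 0 where there is no reading.
- get_calibration(name): a dict with "K" (3x3 intrinsics, pixels), "origin" and "rotation" of the camera in the world. Camera axes: x right, y up, looking along -z (the intrinsics and any distortion apply to the point x, -y, -z); pixel columns grow to the right and rows downward; lengths in m; the calibration is good to about 2 mm. The wrist camera is an equidistant fisheye: a pixel r from the principal point sees the ray r / f radians off the axis. A picture is of the moment at which its call begins: read the wrist's pose just before it. get_calibration takes no time and is no camera call; for the wrist camera it gives the pose at the moment of the call.
- robot.finish_job(): hands the job in; it is judged then, once.
The state is a dict: "time": time; "qpos": joint angles; "joint_vel": joint speeds; "tau": joint torques, N m; "eef_pos": TCP position; "tool_rot": TCP orientation; "contact_force": force on the tool from outside, world axes, zero at the start; "torque": the same for the moment, N m; "width": finger opening in m; "finger_force": force on a finger pad.
Only numpy, scipy, OpenCV 4.12 (cv2) and the standard library are available. Lean on these libraries where they do the work, as an engineer would, in place of code of your own. Each camera call takes 0.05 s, during which the arm holds its last target. There are 200 camera calls.

## Working session

There is one attempt and no reset: what is moved stays moved. The work goes in short steps, Python scripts to look and compute and a tool call to move; the robot and the scene stay as the last step left them, time stands still between calls to the robot, and variables do not carry over. Pictures are saved under pics/ and viewed, at most 10 in all, crops included, and the job is handed in when it is done.

Besides the shell and the picture viewer there is one more tool, called as a command line: name --pt "numbers of a row" for each row, then --argument value for the rest. play_rows: Moves the arm, as the interface text tells. Its arguments: {"type":"object","properties":{"series":{"type":"array","items":{"type":"array","items":{"type":"number","minimum":-1,"maximum":1}}},"gripper":{"type":"number"},"grip_force":{"type":"number"}},"required":["series"]}

```bash
mkdir -p pics; cat > h.py <<'E'
import numpy as np, cv2
from station import robot, capture, get_calibration
def cloud(name):
    c=get_calibration(name); im,d=capture(name); K=c["K"]
    v,u=np.mgrid[:384,:512].astype(float)
    x=(u-K[0][2])/K[0][0]; y=(v-K[1][2])/K[1][1]
    P=np.stack([x*d,-y*d,-d],-1)@np.array(c["rotation"]).T+c["origin"]
    P[d==0]=np.nan
    return im,d,P
def save(n,im,s=1.5):
    cv2.imwrite(f"pics/{n}.png",cv2.resize(im,None,fx=s,fy=s)[:,:,::-1])
E
python3 - <<'E'
from h import *
for n in ("top","scene"):
    im,d,P=cloud(n); np.savez(n,im=im,d=d,P=P); save(n,im)
    c=get_calibration(n); print(n,c)
print(robot.get_obs())
E
```

```text
Traceback (most recent call last):
  File "h.py", line 7, in cloud
    P=np.stack([x*d,-y*d,-d],-1)@np.array(c["rotation"]).T+c["origin"]
      ~~~~~~~~~~~~~~~~~~~~~~~~~~~~~~~~~~~~~~~~~~~~~~~~~~~~^~~~~~~~~~~~
ValueError: operands could not be broadcast together with shapes (384,512) (3,)
```

```bash
sed -i 's/np.array(c\["rotation"\]).T/cv2.Rodrigues(np.array(c["rotation"],float))[0].T/' h.py
python3 - <<'E'
from h import *
for n in ("top","scene"):
    c=get_calibration(n); print(n,c)
    im,d,P=cloud(n); np.savez(n,im=im,d=d,P=P); save(n,im)
print(robot.get_obs(), robot.tip_extent)
E
```

```text
top {'K': array([[495.74276367,   0.        , 249.19569919],
       [  0.        , 495.74276367, 193.23007637],
       [  0.        ,   0.        ,   1.        ]]), 'origin': array([0.26800375, 0.01000327, 1.70934136]), 'rotation': array([ 0.14024882, -0.16302241, -1.57571239])}
scene {'K': array([[423.50528723,   0.        , 247.88503118],
       [  0.        , 423.50528723, 195.68639869],
       [  0.        ,   0.        ,   1.        ]]), 'origin': array([1.14485421, 0.52650793, 1.06785495]), 'rotation': array([0.32133643, 0.75014341, 2.26066384])}
{'time': 0.15, 'qpos': array([-1.35560318e+00,  4.80700727e-01,  1.59674773e+00,  2.63138392e-05,
        1.06508400e+00, -4.66193330e-02]), 'joint_vel': array([ 0.00035984, -0.00069554, -0.00328218,  0.0001849 ,  0.00170435,
        0.00108125]), 'tau': array([ 3.55375450e-04, -9.51150298e+01, -4.30458570e+01, -5.98057932e-05,
        8.14866798e-03,  1.81983870e-05]), 'eef_pos': array([ 0.16819142, -0.62754663,  0.24480447]), 'tool_rot': array([-3.11378545e+00, -4.09938161e-01,  8.82314862e-05]), 'contact_force': array([-0.178477  ,  0.08057105, -0.20627577]), 'torque': array([-0.0491248 , -0.02192057, -0.03845228]), 'finger_force': 0.0, 'width': 0.08555101714241675} 0.014
```

View pics/top.png

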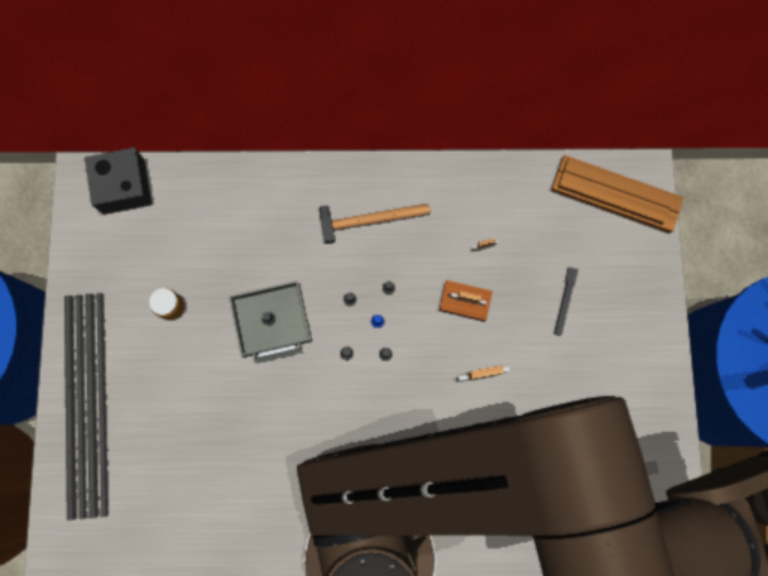

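View pics/scene.png

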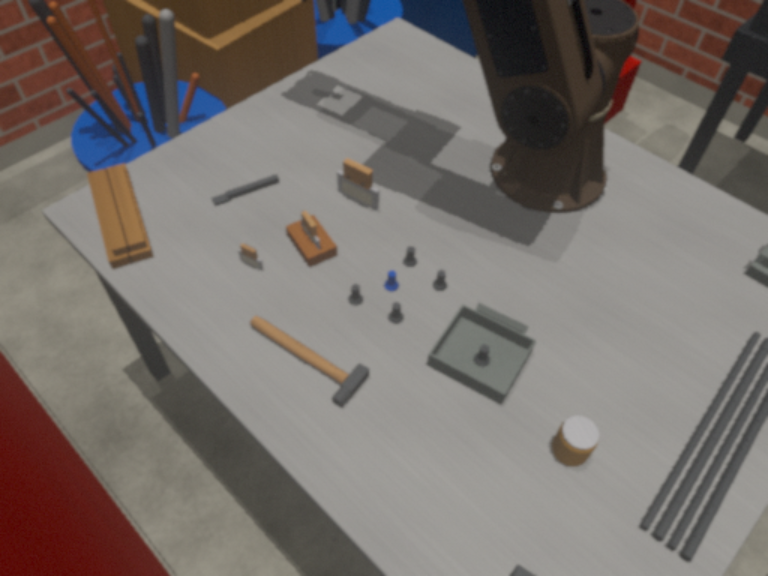

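The top view shows the bin at about (271,320) with one rivet at (268,318). There are four dark rivets at (350,298), (389,287), (347,352) and (386,353), and a blue decoy at (377,321). The tag candidates are (484,244) small, (467,297) middle and in the stand, and (483,373) large; the middle one fits. Next I'll measure these and confirm in a crop.

```bash
python3 - <<'E'
from h import *
z=np.load("top.npz"); im,P=z["im"],z["P"]
Z=P[...,2]; print("bench z",np.nanmedian(Z[230:250,120:180]))
x0,y0,x1,y1=145,145,355,265
cv2.imwrite("pics/crop.png",cv2.resize(im[y0:y1,x0:x1],None,fx=3.7,fy=3.7,interpolation=cv2.INTER_CUBIC)[:,:,::-1])
m=((Z>0.006)&(P[...,0]>0.3)).astype(np.uint8); m[:, :90]=0; m[260:]=0
n,l,s,c=cv2.connectedComponentsWithStats(m)
for i in range(1,n):
    if s[i,4]<12: continue
    q=P[l==i]; hi=q[q[:,2]>q[:,2].max()-.012]
    r=cv2.minAreaRect((q[:,:2]*1000).astype(np.float32)); rh=cv2.minAreaRect((hi[:,:2]*1000).astype(np.float32))
    print("px",c[i].round(),s[i,4],"zmax",q[:,2].max().round(4),"ALL",np.round(r[0]),np.round(r[1]),round(r[2],1),"TOP",np.round(rh[0]),np.round(rh[1]),round(rh[2],1),im[l==i].mean(0).round())
E
```

```text
bench z 8.219850830881725e-06
px [299.  15.] 12994 zmax 0.2176 ALL [1220. -220.] [1575.   18.] 89.9 TOP [1217. -198.] [1411.    7.] 90.0 [83. 12. 10.]
px [ 94. 122.] 325 zmax 0.0865 ALL [864. 522.] [ 39. 126.] 84.0 TOP [864. 522.] [112.  17.] 3.5 [43. 42. 42.]
px [412. 129.] 2222 zmax 0.057 ALL [ 830. -604.] [309. 113.] 68.9 TOP [ 826. -588.] [260.  72.] 68.5 [147.  99.  55.]
px [244. 146.] 654 zmax 0.0349 ALL [762. -22.] [ 90. 262.] 2.2 TOP [756. -20.] [258.  87.] 89.8 [146. 112.  82.]
px [323. 163.] 73 zmax 0.0634 ALL [ 701. -276.] [22. 55.] 30.0 TOP [ 701. -276.] [ 9. 36.] 13.4 [130. 108.  87.]
px [377. 201.] 240 zmax 0.0264 ALL [ 568. -466.] [ 29. 167.] 74.7 TOP [ 563. -460.] [ 16. 151.] 73.6 [87. 86. 85.]
px [180. 218.] 730 zmax 0.0521 ALL [527. 222.] [176. 167.] 12.3 TOP [521. 219.] [162. 160.] 12.6 [105. 107. 102.]
px [259. 191.] 48 zmax 0.0481 ALL [604. -51.] [21. 28.] 88.8 TOP [607. -51.] [15. 15.] 75.3 [70. 70. 69.]
px [310. 200.] 696 zmax 0.0895 ALL [ 573. -232.] [117.  84.] 76.0 TOP [ 570. -230.] [50. 13.] 74.8 [157.  99.  59.]
px [111. 202.] 389 zmax 0.0862 ALL [570. 459
[... 336 characters left out ...]
6 TOP [533. 179.] [28. 53.] 43.6 [129. 133. 124.]
px [252. 214.] 50 zmax 0.0467 ALL [525. -25.] [30. 24.] 18.2 TOP [527. -24.] [15. 15.] 45.7 [ 44.  73. 145.]
px [169. 221.] 31 zmax 0.014 ALL [509. 261.] [31. 32.] 21.9 TOP [509. 261.] [31. 32.] 21.9 [126. 130. 120.]
px [179. 224.] 20 zmax 0.0118 ALL [492. 226.] [17. 27.] 20.5 TOP [492. 226.] [17. 27.] 20.5 [126. 130. 120.]
px [257. 236.] 46 zmax 0.0487 ALL [451. -41.] [26. 24.] 35.2 TOP [450. -41.] [14. 14.] 0.1 [73. 73. 72.]
px [231. 235.] 39 zmax 0.0483 ALL [453.  48.] [21. 24.] 89.7 TOP [451.  47.] [13. 14.] 0.1 [71. 71. 70.]
px [322. 249.] 185 zmax 0.1158 ALL [ 399. -257.] [ 19. 115.] 12.5 TOP [ 399. -258.] [17. 69.] 9.4 [179. 148. 113.]
```

View pics/crop.png

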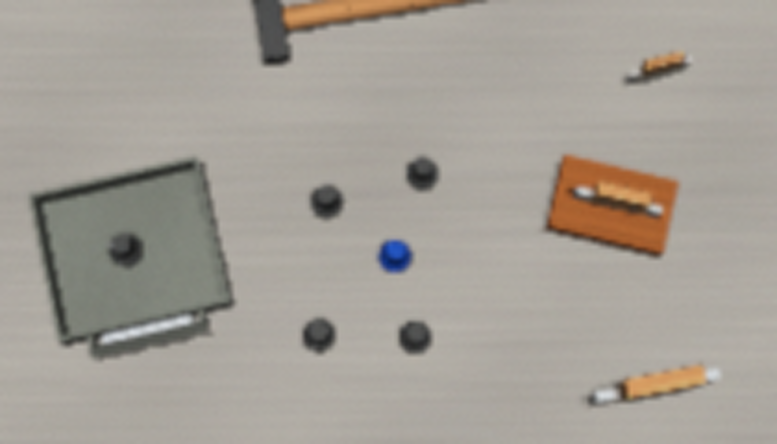

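The crop confirms one rivet in the bin and the four dark rivets plus the blue decoy. The middle-sized tag is in the stand at crop (620,195): its top is about 83 mm, which is 8 + 75. I'll refine by ray/plane and plan the first move.

```bash
cat >> h.py <<'E'
def ray(name,u,v,z):
    c=get_calibration(name);K=c["K"];R=cv2.Rodrigues(np.array(c["rotation"],float))[0]
    d=R@np.array([(u-K[0][2])/K[0][0],-(v-K[1][2])/K[1][1],-1]); o=np.array(c["origin"])
    return (o+d*(z-o[2])/d[2])
def plan(*wps):
    """wps: (x,y,z mm, yaw deg) with tool down; prints tool-axis shift/turn units in total per leg"""
    o=robot.get_obs(); p=np.array(o["eef_pos"])*1000; R=cv2.Rodrigues(np.array(o["tool_rot"]))[0]
    print("now",p.round(1),"yaw",np.degrees(np.arctan2(R[1,0],R[0,0])).round(2),"tilt",R[:,2].round(3))
    for x,y,z,yaw in wps:
        a=np.radians(yaw); R1=np.array([[np.cos(a),np.sin(a),0],[np.sin(a),-np.cos(a),0],[0,0,-1]])
        t=R.T@(np.array([x,y,z])-p); r=cv2.Rodrigues(R.T@R1)[0].ravel()
        n=max(np.ceil(np.linalg.norm(t)/60),np.ceil(np.linalg.norm(np.degrees(r))/10.5),1)
        # turn first then shift would change axes: give the shift in axes after the turn as well
        print(f"n={n:.0f} shift/300 {(t/300).round(4)} after-turn axes {((R1.T@(np.array([x,y,z])-p))/300).round(4)} turn/45 {(np.degrees(r)/45).round(4)}")
        p=np.array([x,y,z],float); R=R1
E
python3 - <<'E'
from h import *
f=lambda u,v:(145+(u+.5)/3.7-.5,145+(v+.5)/3.7-.5)
C=[(33,197),(202,158),(233,303),(65,345)]
B=np.array([ray("top",*f(*c),.04)*1000 for c in C]); print(B.round(1), "centre",B.mean(0).round(1))
e=(B[0]-B[1]+B[3]-B[2])/2; print("y len",np.linalg.norm(e),"yaw",np.degrees(np.arctan2(-e[0],e[1])), "xlen",np.linalg.norm(B[0]-B[3]),np.linalg.norm(B[1]-B[2]))
print("bar",[(ray("top",*f(*c),.02)*1000).round(1) for c in ((100,340),(194,317))])
for n,c in dict(a=(327,197),b=(422,168),c=(318,330),d=(416,332),r1=(123,246)).items(): print(n,(ray("top",*f(*c),.042 if n!='r1' else .046)*1000).round(1))
print("tag top ends",[(ray("top",*f(*c),.083)*1000).round(1) for c in ((597,188),(652,201))])
S=[(566,154),(679,180),(662,257),(546,230)]
S=np.array([ray("top",*f(*c),.03)*1000 for c in S]);e=S[0]-S[1]+S[3]-S[2];print("stand",S.mean(0).round(1),np.degrees(np.arctan2(-e[0],e[1])))
plan((450,-80,160,102.5),(579,39,120,102.5))
E
```

```text
[[580.6 310.8  40. ]
 [616.  155.2  40. ]
 [480.4 125.9  40. ]
 [443.5 278.3  40. ]] centre [530.1 217.5  40. ]
y len 158.16196132691724 yaw 13.212914037508 xlen 140.95084840636932 138.80187841841777
bar [array([449.9, 249.4,  20. ]), array([470.3, 163.2,  20. ])]
a [577.8  39.4  42. ]
b [604.4 -48.8  42. ]
c [454.6  48.3  42. ]
d [451.9 -41.   42. ]
r1 [533.1 226.3  46. ]
tag top ends [array([ 576.2, -205.4,   83. ]), array([ 563.8, -254.7,   83. ])]
stand [ 569.9 -227.    30. ] -13.814698719298105
now [ 168.2 -627.5  244.8] yaw 15.0 tilt [-0.     0.001 -1.   ]
n=11 shift/300 [ 1.3797 -1.5196  0.2842] after-turn axes [1.5786 1.3121 0.2827] turn/45 [-9.0000e-04 -1.0000e-03 -1.9444e+00]
n=4 shift/300 [0.2942 0.5057 0.1333] after-turn axes [0.2942 0.5057 0.1333] turn/45 [0. 0. 0.]
```

play_rows --pt "0.206 0 0 0 0 -0.1215" --pt "0.206 0 0 0 0 -0.1215" --pt "0.206 0 0 0 0 -0.1215" --pt "0.206 0 0 0 0 -0.1215" --pt "0.206 0 0 0 0 -0.1215" --pt "0.206 0 0 0 0 -0.1215" --pt "0.206 0 0 0 0 -0.1215" --pt "0.206 0 0 0 0 -0.1215" --gripper 0.55

```text
time: 1.15
eef_pos: [0.569, -0.3554, 0.245]
tool_rot: [-2.735, -1.545, 0.0]
contact_force: [0.8, -0.8, -0.2]
width: 0.0473
finger_force: 0.0
```

play_rows --pt "0.206 0 0 0 0 -0.1215" --pt "0.206 0 0 0 0 -0.1215" --pt "0.206 0 0 0 0 -0.1215" --pt "0.206 0 0 0 0 -0.1215" --pt "0.206 0 0 0 0 -0.1215" --pt "0.206 0 0 0 0 -0.1215" --pt "0.206 0 0 0 0 -0.1215" --pt "0.206 0 0 0 0 -0.1215"

```text
time: 2.15
eef_pos: [0.6689, 0.1169, 0.245]
tool_rot: [-1.963, -2.453, 0.0]
contact_force: [2.1, 0.2, 0.3]
width: 0.0472
finger_force: 0.0
```

```bash
python3 - <<'E'
from h import *
c=get_calibration("wrist");print(c,robot.get_obs()["width"])
im,d=capture("wrist"); np.savez("w1",im=im,d=d,K=c["K"],o=c["origin"],r=c["rotation"]); save("w1",im)
plan((578,39,100,102.5),(578,39,26,102.5))
E
```

```text
{'K': array([[297.31863964,   0.        , 254.52967365],
       [  0.        , 297.31863964, 188.82217486],
       [  0.        ,   0.        ,   1.        ]]), 'origin': array([0.65396098, 0.18133193, 0.372282  ]), 'rotation': array([-0.26256059, -0.02882617,  0.21907654])} 0.047238193113121864
now [667.4 124.1 245. ] yaw 103.12 tilt [-0.001  0.003 -1.   ]
n=4 shift/300 [-0.2099 -0.3546  0.4828] after-turn axes [-0.2123 -0.3524  0.4833] turn/45 [-0.0003 -0.0036  0.0138]
n=2 shift/300 [0.     0.     0.2467] after-turn axes [0.     0.     0.2467] turn/45 [0. 0. 0.]
```

View pics/w1.png

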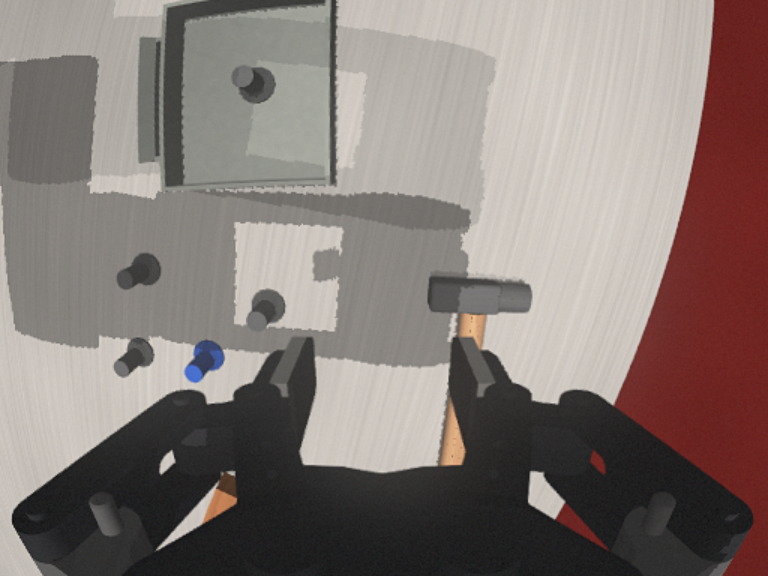

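The wrist view shows rivet a at (258,321), c at (126,279), d at (123,368), blue at (193,373), and the bin's near edge running from (163,188) to (336,184).

```bash
cat >> h.py <<'E'
def wray(c,u,v,z):
    K=np.array(c["K"]);o=np.array(c["o"]).ravel();R=cv2.Rodrigues(np.array(c["r"],float))[0]
    a=np.array([u-K[0,2],v-K[1,2]]);r=np.hypot(*a);t=r/K[0,0]
    d=np.array([np.sin(t)*a[0]/r,-np.sin(t)*a[1]/r,-np.cos(t)]);d=R@d
    return (o+d*(z-o[2])/d[2])*1000
E
python3 - <<'E'
from h import *
c=np.load("w1.npz")
for n,(u,v,z) in dict(a=(258,321,.042),a0=(269,306,.003),c=(126,279,.042),d=(123,368,.042),blue=(193,373,.042),NL=(163,188,.04),NR=(336,184,.04),FL=(164,5,.04),FR=(335,0,.04),r1=(242,76,.046)).items():
    print(n,wray(c,(u+.5)/1.5-.5,(v+.5)/1.5-.5,z).round(1))
plan((578,39,100,102.5),(578,39,26,102.5))
E
```

```text
a [582.4  41.8  42. ]
a0 [582.1  41.8   3. ]
c [457.2  50.   42. ]
d [455.1 -38.4  42. ]
blue [528.8 -21.7  42. ]
NL [484.3 132.9  40. ]
NR [623.4 161.   40. ]
FL [449.3 283.9  40. ]
FR [590.9 301.   40. ]
r1 [536.5 228.7  46. ]
now [667.4 124.1 245. ] yaw 103.12 tilt [-0.001  0.003 -1.   ]
n=4 shift/300 [-0.2099 -0.3546  0.4828] after-turn axes [-0.2123 -0.3524  0.4833] turn/45 [-0.0003 -0.0036  0.0138]
n=2 shift/300 [0.     0.     0.2467] after-turn axes [0.     0.     0.2467] turn/45 [0. 0. 0.]
```

play_rows --pt "0 0 0 0 0 0.0138" --pt "-0.0522 -0.0862 0.1208 0 0 0" --pt "-0.0522 -0.0862 0.1208 0 0 0" --pt "-0.0522 -0.0862 0.1208 0 0 0" --pt "-0.0522 -0.0862 0.1208 0 0 0" --pt "0 0 0 0 0 0" --pt "0 0 0.1 0 0 0" --pt "0 0 0.1 0 0 0"

```text
time: 3.2
eef_pos: [0.5825, 0.0317, 0.0407]
tool_rot: [1.981, 2.436, 0.003]
contact_force: [-0.3, -0.6, -0.1]
width: 0.047
finger_force: 0.0
```

play_rows --pt "0 0 0.047 0 0 0" --pt "0 0 0 0 0 0" --pt "0 0 0 0 0 0"

```text
time: 3.58
eef_pos: [0.5816, 0.0323, 0.0273]
tool_rot: [1.98, 2.438, 0.001]
contact_force: [-0.1, -0.1, -0.1]
width: 0.0471
finger_force: 0.0
```

play_rows --pt "0 0 0 0 0 0" --pt "0 0 0 0 0 0" --pt "0 0 0 0 0 0" --pt "0 0 0 0 0 0" --gripper 0 --grip_force 40

```text
time: 4.08
eef_pos: [0.5813, 0.0324, 0.0271]
tool_rot: [1.979, 2.438, 0.001]
contact_force: [-1.3, -0.1, 9.3]
width: 0.0165
finger_force: 38.8
```

```bash
python3 - <<'E'
from h import *
print(robot.get_obs()["width"])
a=np.radians(12.5);c=np.array([533,218.5])
f=lambda x,y:c+[x*np.cos(a)-y*np.sin(a),x*np.sin(a)+y*np.cos(a)]
p=f(0,-45);q=f(0,45);print(p,q)
plan((580,40.5,120,102.5),(*p,120,102.5),(*p,33,102.5),(*p,100,102.5),(456,49,100,102.5))
E
```

```text
0.016496279013624007
[542.73978263 174.56667968] [523.26021737 262.43332032]
now [581.3  32.4  27.1] yaw 101.86 tilt [ 0.001  0.    -1.   ]
n=2 shift/300 [ 0.0274  0.0017 -0.3096] after-turn axes [ 0.0274  0.0016 -0.3096] turn/45 [ 0.0016  0.0003 -0.0142]
n=3 shift/300 [ 0.4632 -0.0245  0.    ] after-turn axes [ 0.4632 -0.0245  0.    ] turn/45 [0. 0. 0.]
n=2 shift/300 [0.   0.   0.29] after-turn axes [0.   0.   0.29] turn/45 [0. 0. 0.]
n=2 shift/300 [ 0.      0.     -0.2233] after-turn axes [ 0.      0.     -0.2233] turn/45 [0. 0. 0.]
n=3 shift/300 [-0.3461 -0.3729  0.    ] after-turn axes [-0.3461 -0.3729  0.    ] turn/45 [0. 0. 0.]
```

play_rows --pt "0 0 0 0 0 0" --pt "0 0 0 0 0 0" --pt "0.027 0 -0.01 0 0 -0.014" --pt "0 0 0 0 0 0" --pt "0 0 0 0 0 0" --gripper 0.55

```text
time: 4.7
eef_pos: [0.5791, 0.0405, 0.0293]
tool_rot: [1.966, 2.45, 0.0]
contact_force: [-0.2, -0.4, 0.4]
width: 0.0467
finger_force: 0.0
```

```bash
python3 - <<'E'
from h import *
plan((580,40.5,29,102.5))
c=get_calibration("wrist")
im,d=capture("wrist"); np.savez("w2",im=im,d=d,K=c["K"],o=c["origin"],r=c["rotation"]); save("w2",im)
E
```

```text
now [579.1  40.5  29.3] yaw 102.51 tilt [ 0.  0. -1.]
n=1 shift/300 [-0.0006  0.003   0.0009] after-turn axes [-0.0006  0.003   0.0009] turn/45 [0.0001 0.     0.0002]
```

View pics/w2.png

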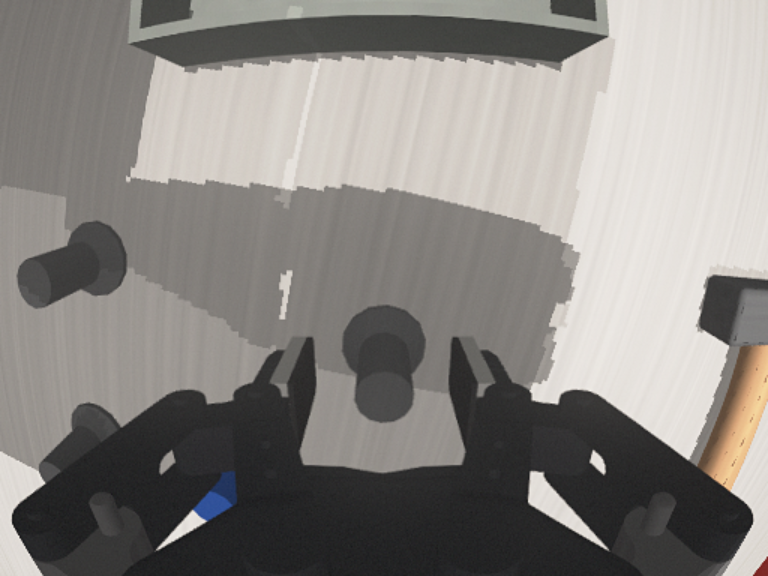

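The wrist view shows the rivet upright between the pads, top centre at (384,396), and the bin's near top corners at (130,43) and (607,37).

```bash
python3 - <<'E'
from h import *
c=np.load("w2.npz")
for n,(u,v,z) in dict(a=(384,396,.042),NL=(130,43,.04),NR=(607,37,.04),c=(34,283,.042)).items():
    print(n,wray(c,(u+.5)/1.5-.5,(v+.5)/1.5-.5,z).round(1))
E
```

```text
a [578.9  41.6  42. ]
NL [484.1 128.9  40. ]
NR [617.7 158.6  40. ]
c [456.2  49.5  42. ]
```

play_rows --pt "0 0.001 0 0 0 0" --pt "0 0 0 0 0 0" --pt "0 0 0 0 0 0" --pt "0 0 0 0 0 0" --pt "0 0 -0.142 0 0 0" --pt "0 0 -0.142 0 0 0" --pt "0 0 0 0 0 0" --gripper 0 --grip_force 40

```text
time: 5.62
eef_pos: [0.5813, 0.0404, 0.1173]
tool_rot: [1.964, 2.447, 0.005]
contact_force: [0.6, 0.4, -1.2]
width: 0.016
finger_force: 39.3
```

play_rows --pt "0.156 -0.0068 0 0 0 0" --pt "0.156 -0.0068 0 0 0 0" --pt "0.155 -0.0068 0 0 0 0" --pt "0 0 0 0 0 0" --pt "0 0 0.12 0 0 0" --pt "0 0 0.1 0 0 0" --pt "0 0 0 0 0 0" --pt "0 0 0 0 0 0"

```text
time: 6.62
eef_pos: [0.5435, 0.1754, 0.0489]
tool_rot: [1.967, 2.449, 0.0]
contact_force: [-0.5, -1.0, -0.3]
width: 0.0163
finger_force: 39.3
```

play_rows --pt "0 0 0.046 0 0 0" --pt "0 0 0 0 0 0" --pt "0 0 0 0 0 0"

```text
time: 7.0
eef_pos: [0.5432, 0.1758, 0.0348]
tool_rot: [1.967, 2.45, 0.0]
contact_force: [0.2, -0.6, -1.1]
width: 0.0161
finger_force: 39.3
```

play_rows --pt "0 0 0 0 0 0" --pt "0 0 0 0 0 0" --pt "0 0 0 0 0 0" --pt "0 0 -0.11 0 0 0" --pt "0 0 -0.12 0 0 0" --pt "0 0 0 0 0 0" --gripper 0.5

```text
time: 7.75
eef_pos: [0.5447, 0.1763, 0.1061]
tool_rot: [1.965, 2.448, 0.006]
contact_force: [0.2, -1.0, -0.1]
width: 0.0426
finger_force: 0.0
```

play_rows --pt "-0.116 -0.1252 0 0 0 0" --pt "-0.116 -0.1252 0 0 0 0" --pt "-0.115 -0.1252 0 0 0 0" --pt "0 0 0 0 0 0" --pt "0 0 0 0 0 0"

```text
time: 8.38
eef_pos: [0.456, 0.0498, 0.1035]
tool_rot: [1.967, 2.449, 0.0]
contact_force: [-0.3, -0.3, 0.3]
width: 0.0425
finger_force: 0.0
```

```bash
python3 - <<'E'
from h import *
plan((456,49.3,29,102.5))
c=get_calibration("wrist")
im,d=capture("wrist"); np.savez("w3",im=im,d=d,K=c["K"],o=c["origin"],r=c["rotation"]); save("w3",im)
E
```

```text
now [456.   49.8 103.5] yaw 102.45 tilt [ 0.  0. -1.]
n=2 shift/300 [-0.0016 -0.0004  0.2482] after-turn axes [-0.0016 -0.0004  0.2482] turn/45 [ 0.0004 -0.     -0.0012]
```

View pics/w3.png

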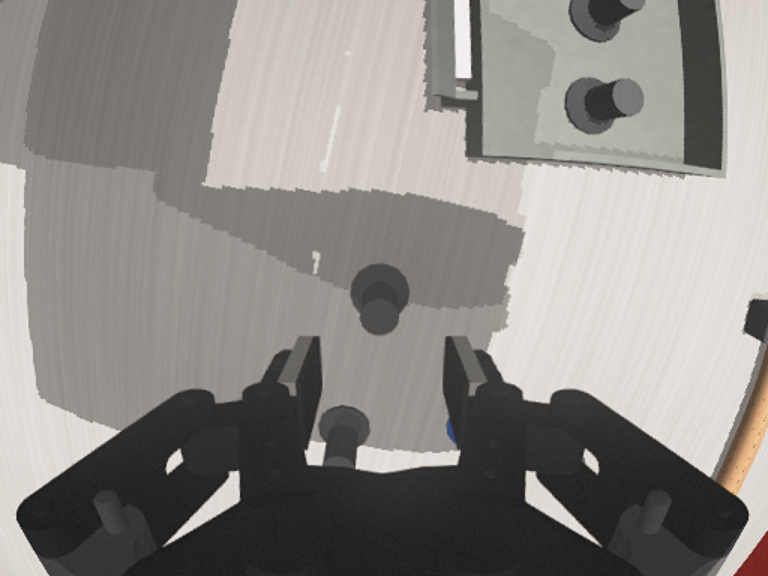

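The second rivet stands in the bin at (600,100). Rivet c's top is at (379,317), nicely between the fingers. The bin's near corners are at (467,156) and (724,177), and the slot end is at about (463,90).

```bash
python3 - <<'E'
from h import *
c=np.load("w3.npz")
for n,(u,v,z) in dict(cc=(379,317,.042),NL=(467,156,.04),NR=(724,177,.04),barR=(471,78,.02),barL=(457,78,.02),a=(628,97,.046),lipend=(426,109,0.02),lipouttop=(425,97,.04)).items():
    print(n,wray(c,(u+.5)/1.5-.5,(v+.5)/1.5-.5,z).round(1))
E
```

```text
cc [454.3  48.9  42. ]
NL [475.7 126.8  40. ]
NR [616.2 159.5  40. ]
barR [472.9 165.6  20. ]
barL [466.4 163.8  20. ]
a [542.  174.8  46. ]
lipend [455.4 145.3  20. ]
lipouttop [452.6 147.4  40. ]
```

play_rows --pt "0 0 0.12 0 0 0" --pt "0 0 0.11 0 0 0" --pt "0 0 0.018 0 0 0" --pt "0 0 0 0 0 0" --pt "0 0 0 0 0 0"

```text
time: 9.05
eef_pos: [0.4564, 0.05, 0.0302]
tool_rot: [1.966, 2.449, 0.002]
contact_force: [0.2, -0.4, 0.3]
width: 0.0426
finger_force: 0.0
```

play_rows --pt "0 0 0 0 0 0" --pt "0 0 0 0 0 0" --pt "0 0 0 0 0 0" --pt "0 0 0 0 0 0" --pt "0 0 -0.15 0 0 0" --pt "0 0 -0.15 0 0 0" --pt "0 0 0 0 0 0" --gripper 0 --grip_force 40

```text
time: 9.93
eef_pos: [0.4575, 0.0499, 0.1223]
tool_rot: [1.964, 2.446, 0.006]
contact_force: [-0.4, -1.4, -0.9]
width: 0.0161
finger_force: 39.4
```

```bash
python3 - <<'E'
from h import *
p=(523.3,264)
plan((*p,115,102.5),(*p,35,102.5))
E
```

```text
now [457.5  49.9 122.3] yaw 102.49 tilt [ 0.006  0.    -1.   ]
n=4 shift/300 [0.6496 0.3682 0.0256] after-turn axes [0.6495 0.3685 0.0242] turn/45 [ 0.0073  0.0013 -0.0003]
n=2 shift/300 [0.     0.     0.2667] after-turn axes [0.     0.     0.2667] turn/45 [0. 0. 0.]
```

play_rows --pt "0.162 0.092 0 0 0 0" --pt "0.162 0.092 0 0 0 0" --pt "0.162 0.092 0 0 0 0" --pt "0.162 0.092 0 0 0 0" --pt "0 0 0.1 0 0 0" --pt "0 0 0.1 0 0 0" --pt "0 0 0 0 0 0" --pt "0 0 0 0 0 0"

```text
time: 10.92
eef_pos: [0.5215, 0.2634, 0.0596]
tool_rot: [-1.967, -2.45, -0.0]
contact_force: [-1.1, 0.9, -0.7]
width: 0.0161
finger_force: 39.5
```

play_rows --pt "0 0 0.041 0 0 0" --pt "0 0 0.041 0 0 0" --pt "0 0 0 0 0 0" --pt "0 0 0 0 0 0"

```text
time: 11.42
eef_pos: [0.5212, 0.2634, 0.0344]
tool_rot: [-1.967, -2.45, 0.001]
contact_force: [0.3, 0.6, -0.8]
width: 0.0163
finger_force: 40.6
```

play_rows --pt "0 0 0 0 0 0" --pt "0 0 0 0 0 0" --pt "0 0 0 0 0 0" --pt "0 0 -0.12 0 0 0" --pt "0 0 -0.12 0 0 0" --pt "-0.1 -0.1 -0.1 0 0 0" --pt "-0.11 -0.1 -0.1 0 0 0" --pt "-0.11 -0.1 0 0 0 0" --gripper 0.5

```text
time: 12.42
eef_pos: [0.4547, 0.1497, 0.1687]
tool_rot: [1.964, 2.449, 0.005]
contact_force: [0.2, 0.1, -0.8]
width: 0.0427
finger_force: 0.0
```

play_rows --pt "0 0 0 0 0 0" --pt "0 0 0 0 0 0" --pt "0 0 0 0 0 0"

```text
time: 12.8
eef_pos: [0.4548, 0.1509, 0.1665]
tool_rot: [1.966, 2.45, 0.0]
contact_force: [-0.6, 0.7, 0.1]
width: 0.0425
finger_force: 0.0
```

```bash
python3 - <<'E'
from h import *
plan((456,49.3,29,102.5))
c=get_calibration("wrist")
im,d=capture("wrist"); np.savez("w4",im=im,d=d,K=c["K"],o=c["origin"],r=c["rotation"]); save("w4",im)
E
```

```text
now [454.8 150.9 166.5] yaw 102.52 tilt [ 0.  0. -1.]
n=3 shift/300 [-0.3315 -0.0695  0.4585] after-turn axes [-0.3314 -0.0693  0.4585] turn/45 [ 0.0004 -0.0001  0.0004]
```

View pics/w4.png

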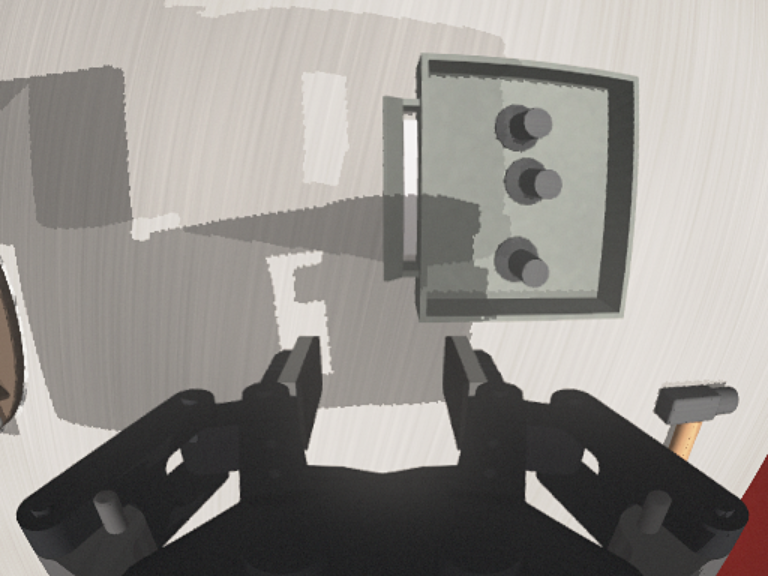

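All three rivets stand in the bin. The bin's corners are (419,320), (622,317), (421,54) and (638,77), and the slot bar runs from (410,116) to (410,262).

```bash
python3 - <<'E'
from h import *
c=np.load("w4.npz");w=lambda u,v,z:wray(c,(u+.5)/1.5-.5,(v+.5)/1.5-.5,z)
B=np.array([w(u,v,.04) for u,v in((421,54),(638,77),(622,317),(419,320))]);print(B.round(1),B.mean(0).round(1))
e=(B[0]-B[1]+B[3]-B[2])/2; 
e1=B[0]-B[3];e2=B[1]-B[2];e3=B[1]-B[0];e4=B[2]-B[3]
for e in(e1,e2):print(np.linalg.norm(e),np.degrees(np.arctan2(-e[0],e[1])))
for e in(e3,e4):print(np.linalg.norm(e),np.degrees(np.arctan2(e[1],e[0])))
for n,(u,v,z) in dict(bar1=(410.5,116,.02),bar2=(410.5,262,.02),l1=(404,116,.03),l2=(404,262,.03),w1=(417.5,116,.04),w2=(418,262,.04),lo1=(384,97,.04),lo2=(385,280,.04)).items(): print(n,w(u,v,z).round(1))
save("w4c",c["im"][30:225,245:300],4)
a=np.radians(12.5)
E
```

```text
[[447.3 283.9  40. ]
 [583.  314.7  40. ]
 [616.9 160.5  40. ]
 [481.6 130.9  40. ]] [532.2 222.5  40. ]
156.84034998558795 12.641667916416873
157.90511565537895 12.406421535826748
139.1703348163336 12.765313634356744
138.52378388749375 12.32603447244829
bar1 [450.1 249.2  20. ]
bar2 [470.4 160.7  20. ]
l1 [446.  247.1  30. ]
l2 [465.5 161.8  30. ]
w1 [453.2 247.7  40. ]
w2 [472.5 165.6  40. ]
lo1 [432.5 254.2  40. ]
lo2 [456.  150.9  40. ]
```

View pics/w4c.png

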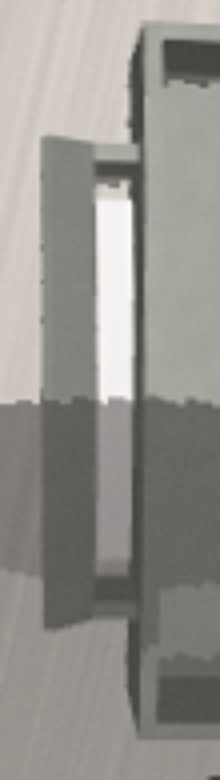

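play_rows --pt "-0.184 0.053 0 0 0 0.0873" --pt "-0.184 0.053 0 0 0 0.0873" --pt "-0.184 0.053 0 0 0 0.0873" --pt "-0.184 0.053 0 0 0 0.0873" --pt "-0.184 0.053 0 0 0 0.0873" --pt "-0.184 0.053 0 0 0 0.0873" --pt "-0.184 0.053 0 0 0 0.0873"

```text
time: 13.72
eef_pos: [0.5699, -0.2327, 0.1662]
tool_rot: [-2.494, -1.91, -0.0]
contact_force: [1.5, -0.3, -0.4]
width: 0.0424
finger_force: 0.0
```

play_rows --pt "0 0 0 0 0 0" --pt "0 0 0 0 0 0" --pt "0 0 0 0 0 0"

```text
time: 14.1
eef_pos: [0.5692, -0.2297, 0.1664]
tool_rot: [-2.49, -1.914, 0.0]
contact_force: [0.3, -0.2, 0.2]
width: 0.0424
finger_force: 0.0
```

```bash
python3 - <<'E'
from h import *
plan((570,-230,110,75.5),(570,-230,59,75.5))
c=get_calibration("wrist")
im,d=capture("wrist"); np.savez("w5",im=im,d=d,K=c["K"],o=c["origin"],r=c["rotation"]); save("w5",im)
E
```

```text
now [ 569.2 -229.7  166.4] yaw 75.09 tilt [-0.001  0.    -1.   ]
n=1 shift/300 [-0.0003  0.0029  0.1881] after-turn axes [-0.0002  0.0027  0.1881] turn/45 [-0.0009 -0.0004 -0.0092]
n=1 shift/300 [0.   0.   0.17] after-turn axes [0.   0.   0.17] turn/45 [0. 0. 0.]
```

View pics/w5.png

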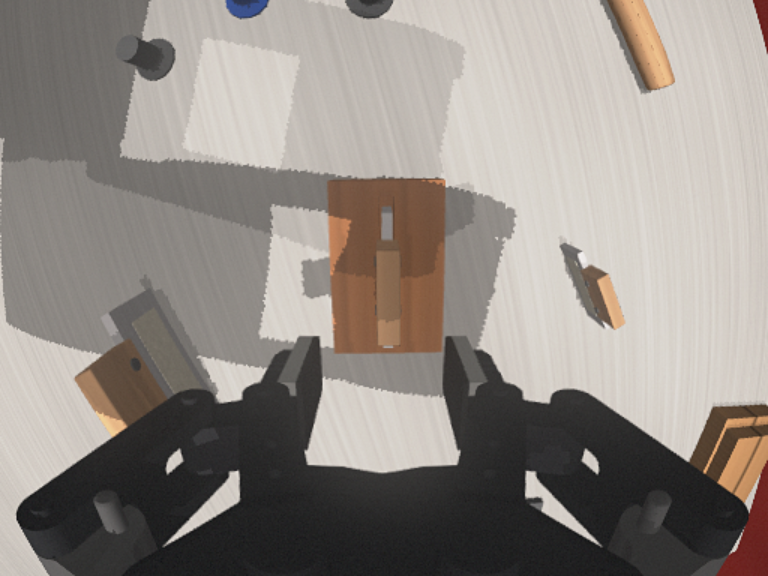

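The tag stands in its stand, grip top from (387,251) to (389,346) and very nearly aligned with the fingers. The other two tag-like things are lower left and right.

```bash
python3 - <<'E'
from h import *
c=np.load("w5.npz");w=lambda u,v,z:wray(c,(u+.5)/1.5-.5,(v+.5)/1.5-.5,z)
a=w(387.5,251,.083);b=w(389,345,.083);e=a-b;m=(a+b)/2;print(a,b,np.linalg.norm(e),np.degrees(np.arctan2(e[1],e[0])),m)
S=np.array([w(*p,.03) for p in((328,180),(445,178),(443,352),(334,353))]);print(S.round(1),S.mean(0))
e=(S[0]-S[3]+S[1]-S[2]);print(np.degrees(np.arctan2(e[1],e[0])))
plan((m[0],m[1],59,75))
E
```

```text
[ 577.58265969 -205.90922806   83.        ] [ 565.90550039 -253.28539831   83.        ] 48.79403198465869 76.15386656577454 [ 571.74408004 -229.59731319   83.        ]
[[ 552.7 -165.4   30. ]
 [ 619.6 -182.    30. ]
 [ 593.5 -289.3   30. ]
 [ 525.1 -271.7   30. ]] [ 572.71451649 -227.10407067   30.        ]
75.86829305234419
now [ 569.3 -229.7  166.6] yaw 75.1 tilt [-0.  0. -1.]
n=2 shift/300 [0.0024 0.0079 0.3586] after-turn axes [0.0025 0.0077 0.3586] turn/45 [-0.0005 -0.0002  0.0021]
```

play_rows --pt "0.004 0.0066 0 0 0 -0.02" --pt "0 0 0.12 0 0 0" --pt "0 0 0.12 0 0 0" --pt "0 0 0.08 0 0 0" --pt "0 0 0.038 0 0 0" --pt "0 0 0 0 0 0" --pt "0 0 0 0 0 0"

```text
time: 15.02
eef_pos: [0.5721, -0.2306, 0.0602]
tool_rot: [2.476, 1.931, 0.001]
contact_force: [-1.1, 0.1, -0.1]
width: 0.0426
finger_force: 0.0
```

play_rows --pt "0 0 0 0 0 0" --pt "0 0 0 0 0 0" --pt "0 0 0 0 0 0" --pt "0 0 0 0 0 0" --pt "0 0 0 0 0 0" --gripper 0 --grip_force 80

```text
time: 15.65
eef_pos: [0.5719, -0.2307, 0.0601]
tool_rot: [2.477, 1.931, 0.001]
contact_force: [-1.1, 0.5, 7.1]
width: 0.011
finger_force: 78.4
```

play_rows --pt "0 0 -0.05 0 0 0" --pt "0 0 -0.1 0 0 0" --pt "0 0 -0.15 0 0 0" --pt "0 0 0 0 0 0" --pt "0 0 0 0 0 0"

```text
time: 16.27
eef_pos: [0.5713, -0.2304, 0.1496]
tool_rot: [2.477, 1.932, 0.0]
contact_force: [-0.5, 0.6, -1.6]
width: 0.0108
finger_force: 78.5
```

```bash
python3 - <<'E'
from h import *
plan((459.5,205.5,140,102.5))
E
```

```text
now [ 571.3 -230.4  149.6] yaw 75.89 tilt [ 0. -0. -1.]
n=8 shift/300 [ 1.3183 -0.7156  0.0316] after-turn axes [ 1.4992 -0.0493  0.0321] turn/45 [ 5.000e-04  2.000e-04 -5.913e-01]
```

play_rows --pt "0.181 -0.0548 0 0 0 -0.0739" --pt "0.181 -0.0548 0 0 0 -0.0739" --pt "0.181 -0.0548 0 0 0 -0.0739" --pt "0.181 -0.0548 0 0 0 -0.0739" --pt "0.181 -0.0548 0 0 0 -0.0739" --pt "0.181 -0.0548 0 0 0 -0.0739" --pt "0.181 -0.0548 0 0 0 -0.0739" --pt "0.181 -0.0548 0 0 0 -0.0739"

```text
time: 17.27
eef_pos: [0.4583, 0.2067, 0.1484]
tool_rot: [-1.964, -2.451, 0.002]
contact_force: [1.2, 1.0, -1.1]
width: 0.0113
finger_force: 78.3
```

play_rows --pt "0 0 0 0 0 0" --pt "0 0 0 0 0 0" --pt "0 0 0 0 0 0"

```text
time: 17.65
eef_pos: [0.46, 0.2043, 0.1489]
tool_rot: [-1.968, -2.448, 0.001]
contact_force: [0.1, 0.4, -0.9]
width: 0.0112
finger_force: 78.3
```

```bash
python3 - <<'E'
from h import *
plan((459.5,205.5,100,102.5))
c=get_calibration("wrist")
im,d=capture("wrist"); np.savez("w6",im=im,d=d,K=c["K"],o=c["origin"],r=c["rotation"]); save("w6",im)
E
```

```text
now [460.  204.3 148.9] yaw 102.4 tilt [-0.001 -0.    -1.   ]
n=1 shift/300 [ 0.0042 -0.0007  0.163 ] after-turn axes [ 0.0042 -0.0008  0.163 ] turn/45 [-0.0008  0.0003 -0.0022]
```

View pics/w6.png

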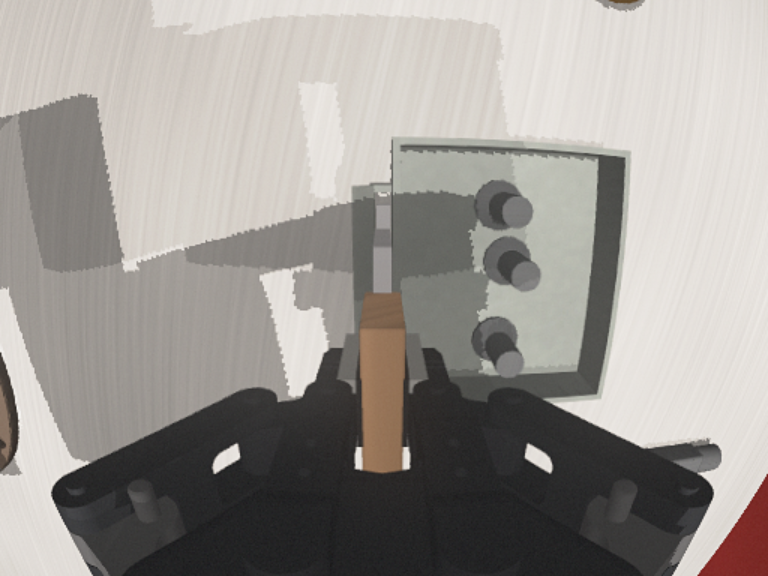

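The wrist view shows the plate held above the slot, its edge at about (382,260), the slot at (383,205) beyond it, and the wall top edge at (392,140). I'll check the lateral offset by numbers.

```bash
python3 - <<'E'
from h import *
c=np.load("w6.npz");w=lambda u,v,z:wray(c,(u+.5)/1.5-.5,(v+.5)/1.5-.5,z)
o=robot.get_obs();p=np.array(o["eef_pos"])*1000;a=np.radians(102.4)
tx=np.array([np.cos(a),np.sin(a)]);ty=np.array([np.sin(a),-np.cos(a)])
def loc(q): q=q[:2]-p[:2]; return (q@tx).round(1),(q@ty).round(1)
for n,(u,v,z) in dict(wallfar=(392,139,.04),wallnear=(391,285,.04),barend=(383,193,.02),bar=(383,213,.02),lipouter=(353,187,.04),FR=(630,153,.04),NR=(598,398,.04),platetop_far=(382,235,.139),plate2=(382,235,.097),grip=(383,328,.172)).items(): print(n,loc(w(u,v,z)))
g=c["im"]
for v in (132,137,142): print(v,g[v,228:268].mean(1).round().astype(int))
E
```

```text
wallfar (np.float64(80.4), np.float64(4.5))
wallnear (np.float64(1.5), np.float64(4.2))
barend (np.float64(50.6), np.float64(-0.2))
bar (np.float64(39.0), np.float64(-0.2))
lipouter (np.float64(55.1), np.float64(-16.0))
FR (np.float64(80.9), np.float64(143.3))
NR (np.float64(-76.2), np.float64(142.1))
platetop_far (np.float64(44.8), np.float64(-0.7))
plate2 (np.float64(38.2), np.float64(-0.7))
grip (np.float64(26.6), np.float64(-0.4))
132 [208 206 204 208 213 216 179 144 142 139 139 136 137 141 106  97  99  99
  99  99  99 115 132 132 132 132 136 133 132 134 132 133 135  76 110 106
 108 105 105 103]
137 [130 128 131 136 138 135 115 103  99 100 103 101 100 101 100  99 100 100
 102 102  99  89 129 163 160 160 161 162 161 162 159 164 138  76 106 107
 105 105 104 106]
142 [131 132 134 135 132 134 122 102 102  99 101 100  98  99  96  99  99  98
  97  99  99  87 115 159 159 159 160 159 159 157 160 162 138  71 108 103
 105 106 102 105]
```

play_rows --pt "0.006 0 0.08 0 0 0" --pt "0 0 0.08 0 0 0" --pt "0 0 0.03 0 0 0" --pt "0 0 0.02 0 0 0" --pt "0 0 0.02 0 0 0" --pt "0 0 0 0 0 0" --pt "0 0 0 0 0 0"

```text
time: 18.58
eef_pos: [0.4596, 0.2072, 0.0806]
tool_rot: [1.966, 2.45, 0.001]
contact_force: [-0.3, -0.2, -0.4]
width: 0.0108
finger_force: 78.4
```

Bottom edge at about 28.5 mm, inside the slot, no contact. Pressing on gently.

play_rows --pt "0 0 0.01 0 0 0" --pt "0 0 0.01 0 0 0" --pt "0 0 0.01 0 0 0" --pt "0 0 0 0 0 0" --pt "0 0 0 0 0 0"

```text
time: 19.2
eef_pos: [0.4593, 0.2071, 0.0713]
tool_rot: [-1.967, -2.45, 0.0]
contact_force: [0.2, 0.7, 2.3]
width: 0.0111
finger_force: 78.9
```

play_rows --pt "0 0 0.01 0 0 0" --pt "0 0 0.008 0 0 0" --pt "0 0 0 0 0 0" --pt "0 0 0 0 0 0"

```text
time: 19.7
eef_pos: [0.4594, 0.2071, 0.0658]
tool_rot: [1.967, 2.45, 0.0]
contact_force: [-1.2, -0.5, 6.9]
width: 0.0112
finger_force: 79.6
```

play_rows --pt "0 0 0.006 0 0 0" --pt "0 0 0.004 0 0 0" --pt "0 0 0 0 0 0" --pt "0 0 0 0 0 0"

```text
time: 20.2
eef_pos: [0.4596, 0.2072, 0.0639]
tool_rot: [1.966, 2.45, 0.001]
contact_force: [-6.6, -1.6, 33.8]
width: 0.011
finger_force: 83.6
```

play_rows --pt "0 0 0.004 0 0 0" --pt "0 0 0 0 0 0" --pt "0 0 0 0 0 0"

```text
time: 20.58
eef_pos: [0.4597, 0.2072, 0.0637]
tool_rot: [1.966, 2.449, 0.002]
contact_force: [-10.9, -3.4, 59.0]
width: 0.0112
finger_force: 87.4
```

play_rows --pt "0 0 -0.0057 0 0 0" --pt "0 0 0 0 0 0" --pt "0 0 0 0 0 0" --pt "0 0 0 0 0 0"

```text
time: 21.08
eef_pos: [0.4595, 0.2072, 0.064]
tool_rot: [1.966, 2.45, 0.001]
contact_force: [-4.8, -1.1, 23.0]
width: 0.0111
finger_force: 82.0
```

```bash
python3 - <<'E'
from h import *
o=robot.get_obs();print(o["time"],o["eef_pos"],o["contact_force"],o["width"])
im,d,P=cloud("top");Z=P[...,2]
z0=np.load("top.npz")
for n,(x,y) in dict(a=(579,41),b=(605,-50),c=(455,48),d=(452,-41),blue=(527,-24)).items():
    m=(np.hypot(P[...,0]-x,P[...,1]-y)<.02*1000/1000) if 0 else np.hypot(P[...,0]*1000-x,P[...,1]*1000-y)<16
    print(n,np.nanmax(Z[m])if m.any() else None)
c=get_calibration("wrist");w={"K":c["K"],"o":c["origin"],"r":c["rotation"]}
q,_=capture("wrist")
# rivet shanks in the bin: dark blobs count
g=cv2.cvtColor(q,cv2.COLOR_RGB2GRAY);d0=np.abs(im.astype(int)-z0["im"]).sum(2)
for n,(u,v) in dict(hammer=(244,146),tin=(111,202),chisel=(377,201),stand=(310,200)).items(): print(n,d0[v-20:v+20,u-20:u+20].mean())
E
```

```text
21.075 [0.45949249 0.20715331 0.06396922] [-4.81720029 -1.13805035 23.02572746] 0.011149753509156025
a 0.005877842343651629
b 0.051274976036201014
c 0.006891922193601463
d 0.04783527572911117
blue 0.04904378733904258
hammer 12.3
tin 12.223125
chisel 11.875625
stand 21.05
```

```bash
python3 -c "
from station import robot
print(robot.finish_job())"
```

```text
the job is handed in; nothing more can be done
None
```

The bin holds three rivets, with the two spare rivets and the blue decoy left on the bench, and I handed the job in at about 21 s with the tag still held pressed home at 23 N; that force briefly reached 59 N before I backed off.

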